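# Level the parcel platform behind its push-latch cover

## Task

The parcel platform on the packing bench leans and must be level before weighing. Push its white cover in so that the latch lets go and the cover springs out, turn the red levelling knob behind it until the platform sits level, then push the cover back in until the latch holds it shut, and let go. Work the platform only by its knob, do not lean on it, and leave the other things on the bench where they are.

Things in the scene. Friction and masses are not known exactly. Their poses are not given: they have to be found in the camera images.
- station: the platform's base, fixed: grey housing 240 mm (its x) x 300 mm (its y) x 62 mm high, from x = -30 to 210 mm, with a steel base plate 170 mm wide and 10 mm high that reaches on to x = -200 mm under the cover. Origin on the bench. The cover comes out along -x and is pushed in along +x; y runs along the cover's face. In the world -x points to the robot's left, give or take 17 degrees
- cover_face (a point): point on the outer face of the white sliding cover, half-way along its width, 45 mm above the bench; moves with the cover; axes as the station's. The cover is a hood 152 mm wide, 74 mm deep, from 12 to 62 mm above the bench, open below and to the housing, without handle. Push its face with downward fingers. The platform's near edge is 134 mm behind the latched face, about 90 mm high
- cover (a joint): how far the cover is out (m): 0 latched (0 to 0.002), 0.082 sprung out, -0.0085 at the hard inner stop. Push-push latch: push the shut cover in to -0.006 or the stop and let go, and it springs out fully; push it back in as far and let go, and it comes back to 0 and stays latched; one more push frees it. Its spring gives 6 N shut, 3 N out; 10 to 15 N reach the stop
- knob_mid (a point): middle of the red knob, an upright cylinder 36 mm across, on the fixed base plate: 34 mm above the bench, 18 mm below the knob's top, 24 mm above the plate; 44 mm behind the latched cover's face, hidden while it is shut. With the cover out the axis is 40 mm from the housing's wall and 52 mm from the cover; to both sides the plate is free for 70 mm up to the cover's low rails (19 mm high)
- knob (a joint): angle of the knob (rad), growing clockwise seen from above; stops at -2.4 and 1.6. The platform is level at 0; it starts between -2.1 and -0.9, so it must be turned clockwise by 50 to 120 degrees. It turns with a light drag (0.06 N m) and stays where it is left
- platform: the tilting platform: aluminium plate with black rubber mat, 190 mm (station's x) x 280 mm (y), its top 101 mm above the bench. Origin on its tilt axis (along the station's y), 82 mm above the bench at x = 115 mm of the station; its z axis is upright when level. It leans by 0.05 rad per rad of the knob; at the start its edge on the cover's side is low; clockwise raises it
- needle (a joint): red needle, 40 mm long, on a white plate on the 40 mm high pod beside the cover: angle (rad), clockwise from above, 8 times the platform's lean (0.4 times the knob's angle). 0 is level: the needle then points along the station's -x, at the green mark. It starts between -0.84 and -0.36, which is the cover-side edge low
- tape_roll_mid (a point): bystander: brown parcel tape roll lying flat, 96 mm across, 48 mm high; its centre, 24 mm up
- stapler_mid (a point): bystander: blue and black stapler, 140 x 34 x 44 mm; its centre, 22 mm up
- trophy_mid (a point): bystander: brass trophy cup on a dark wood block, 85 mm square, 155 mm tall; its centre, 75 mm up
- white_box_mid (a point): bystander: white carton 100 x 130 x 60 mm; its centre
- pen_cup_mid (a point): bystander: green cup with pens, 76 mm across, 95 mm tall (pens to 150 mm); its centre, 48 mm up

How it is judged (in metres and radians):
On the way, in this order (a step that is already met when the one before it is completed fails the run):
1. the cover has sprung out fully (value of joint cover above 0.075 m), for 0.2 s.
2. with the cover out, the platform is level within about 1 degree and the knob is let go (value of joint cover above 0.07 m and angle between platform's own z axis and vertical below 0.0175 rad and contact force between the fingers and station below 0.5 N), for 0.3 s.
At the end, for the whole second after the job is handed in: the cover is latched shut and still (not more than 4 mm out), and the platform is level within 0.0175 rad (1 degree) (value of joint cover between -0.003 and 0.004 m and velocity of joint cover between -0.01 and 0.01 m/s and angle between platform's own z axis and vertical below 0.0175 rad); the robot touches nothing.
It fails at once if the robot leans on the platform (more than 5 N) (contact force between any of the fingers, the arm and platform above 5 N).
It fails at once if another thing on the bench is moved by more than 30 mm (distance of any of tape_roll_mid, stapler_mid, trophy_mid, white_box_mid, pen_cup_mid from where it was at the start of the episode above 0.03 m).
It also fails if it takes over 72 s, if anything falls off the work surface, if the arm or the gripper's body presses on something with over 40 N, if the wrist force passes 120 N, or if a joint passes its speed limit or range.

## Robot

A 6-joint arm with a two-finger parallel gripper is mounted at the origin on the work surface. World frame = base frame: x ahead of the robot, y to its left, z up, the work surface at z = 0. Lengths are in m, angles in degrees, forces in N, time in s.
With the tool pointing down it reaches from about 0.225 to 0.725 m from the base axis. Payload 3.1 kg.
Tool frame: the origin (TCP) lies at the very end of the fingers, on their centre line; the grasp point (between the pads) lies 19 mm behind it (r.hold_point_z is the distance from the TCP to the grasp point, in m); x points along the fingers, y is the direction in which the jaws open and shut, and the axes are right-handed (so a half turn about x gives the same grasp; the last joint's range is limited). The gripper opens to 85 mm and grips with 20 to 120 N. Pads are 22 mm wide; open, the fingers measure 114 mm over their backs; the gripper's body (76 mm by 85 mm) begins 54 mm behind the grasp point. The pads swing forward as they close: fully open they stand 13 mm farther back than shut.
Start: joints at [-7.322, 2.75, 5.684, 92.934, 0, 82.678], TCP at [0.525, -0, 0.202] pointing down, gripper open.
Joint ranges: [-166.93, 166.93], [-56.73, 111.36], [-69.38, 81.34], [-121.58, 131.49], [-85.45, 84.26], [-180, 180]. Speed limits (degrees/s): [159.86, 159.86, 180, 180, 180, 180].

## Interface

Orientations are given as a 3x3 rotation matrix whose columns are the frame's x, y, z axes.
In Python, from cell import state, imaging, r, nets gives the robot as it stands.
- The arm moves only by the tool apply_moves, never from a script. Its argument "targets" is a list of rows, each a list of 7 numbers: the turn, a rotation vector about the tool's x, y, z in rad, then the shift along the tool's x, y, z in cm, then the opening, from -1 (shut) to 1 (fully open), so that 0 is half open. In form: [[rx, ry, rz, dx, dy, dz, fingers], ...]. A call has 1 to 8 rows; each row is the pose to reach, as a shift and turn from the pose commanded when the call began, along the tool's axes at that moment; what a row does not reach only later rows make up. A row lasts 1/10 s, in which the tool goes at most 50 mm and 8.59 degrees, less where a joint would pass 70% of its speed; a pose out of reach is approached as far as the arm can. A call with a gripper value outside its range is refused whole. The fingers move at their own pace and stop on an object; "force" is the grip in N (left out, the last holds). Time passes only in rows, so rows that repeat a pose let the fingers close. It gives the time, the measured TCP pose, the force and the opening at its end, in the units of the state.
- state(): the state, without advancing time (a new reading comes with each control period).
- imaging.get_image(name): name is "scene" or "side" or "wrist"; returns the picture (480x640x3 uint8, red, green, blue); there is no depth.
- imaging.camera_model(name): a dict with "fov_y" (degrees; the focal length in pixels is half the picture's height over the tangent of half this angle, whatever the lens; pixels are square), "cx", "cy" (the principal point, pixels), "dist" ([k1, k2, p1, p2, k3] as OpenCV has them; the pictures are not rectified), "R" (3x3) and "t" (3): a world point X has camera coordinates R X + t. Camera axes: x right, y down, z forward; pixel columns grow to the right and rows downward; lengths in m; the calibration is good to about 2 mm. A picture is of the moment at which its call begins: read the wrist's pose just before it. camera_model takes no time and is no camera call; for the wrist camera it gives the pose at the moment of the call.
- r.sign_off(): hands the job in, once; it reports no verdict.
Trained networks look in the newest picture that a camera, given by its name, has taken for a name from the list of things; names that differ only in an ending like _2 or _b are one class to them, and where a whole thing is asked for, a point or a joint stands for the part that bears it (a point fixed in the world has none). Each returns a list of dicts, best first, with "confidence" (0 to 1); they miss things now and then, are a little off and sometimes report something else, mostly with a low value. They report only what shows in the picture. A call takes as long as a camera call.
- nets.look_for(thing, camera): "location" ([column, row] in pixels, amid what is visible of it).
- nets.regions_of(thing, camera): "region" (480x640 bool, what is visible of it) and "location" ([column, row] in pixels, amid what is visible of it).
The state is a dict: "clock": time; "joint_pos": joint angles; "qd": joint speeds; "tau": joint torques, N m; "position": TCP position; "tcp_rot": TCP orientation; "ft_force": force on the tool from outside, world axes, zero at the start; "moment": the same for the moment, N m; "opening": opening from 0.0 (shut) to 1.0 (fully open).
Only numpy, scipy, OpenCV 4.12 (cv2) and the standard library are available. Lean on these libraries where they do the work, as an engineer would, in place of code of your own. Each camera call takes 0.05 s, during which the arm holds its last target. There are 200 camera calls.

## Working session

There is one attempt and no reset: what is moved stays moved. The work goes in short steps, Python scripts to look and compute and a tool call to move; the robot and the scene stay as the last step left them, time stands still between calls to the robot, and variables do not carry over. Pictures are saved under pics/ and viewed, about 8 in all and at most 12, crops included, and the job is handed in when it is done.

Besides the shell and the picture viewer there is one more tool, called after "Call:" as name(argument=value, ...), one argument or row to a line, values as JSON. apply_moves: Moves the arm, as the interface text tells. Its arguments: {"type":"object","properties":{"targets":{"type":"array"},"force":{"type":"number"}},"required":["targets"]}

```bash
ls; mkdir -p pics; python3 - <<'E'
from cell import state, imaging, r, nets
import cv2, numpy as np
s=state(); print(s['clock'],s['position'],np.round(s['tcp_rot'],3),r.hold_point_z)
a=[]
for c in ['scene','side']:
    im=imaging.get_image(c); a.append(im); cv2.imwrite(f'pics/{c}0.png',im[:,:,::-1])
    m=imaging.camera_model(c); print(c,{k:np.round(v,3).tolist() for k,v in m.items()})
    for n in ['cover_face','knob_mid','platform','needle','tape_roll_mid','stapler_mid','trophy_mid','white_box_mid','pen_cup_mid']:
        print(n,[(np.round(d['location']).tolist(),round(d['confidence'],2)) for d in nets.look_for(n,c)[:3]])
E
```

```text
pics
0.0 [5.24317196e-01 7.41652746e-05 2.00539386e-01] [[-0.002  1.    -0.   ]
 [ 0.    -0.    -1.   ]
 [-1.    -0.002 -0.   ]] 0.0187
scene {'fov_y': 48.96, 'cx': 322.394, 'cy': 239.216, 'dist': [-0.087, 0.0, 0.0, 0.0, 0.0], 'R': [[0.612, 0.791, -0.006], [0.547, -0.429, -0.719], [-0.571, 0.436, -0.695]], 't': [-0.398, -0.251, 1.593]}
cover_face [([273.0, 276.0], 0.69), ([216.0, 296.0], 0.67)]
knob_mid [([215.0, 297.0], 0.64), ([273.0, 279.0], 0.26)]
platform [([183.0, 294.0], 0.56)]
needle []
tape_roll_mid [([343.0, 216.0], 0.64)]
stapler_mid [([330.0, 349.0], 0.74)]
trophy_mid [([406.0, 172.0], 0.7)]
white_box_mid [([364.0, 160.0], 0.95)]
pen_cup_mid [([439.0, 199.0], 0.77), ([274.0, 277.0], 0.64), ([345.0, 223.0], 0.28)]
side {'fov_y': 45.008, 'cx': 332.001, 'cy': 240.442, 'dist': [-0.148, 0.0, 0.0, 0.0, 0.0], 'R': [[-0.892, -0.453, 0.008], [-0.317, 0.612, -0.725], [0.323, -0.649, -0.689]], 't': [0.556, 0.223, 1.138]}
cover_face [([364.0, 219.0], 0.94)]
knob_mid []
platform [([432.0, 170.0], 0.79)]
needle []
tape_roll_mid [([335.0, 305.0], 0.71)]
stapler_mid [([280.0, 199.0], 0.71)]
trophy_mid [([285.0, 389.0], 0.94)]
white_box_mid [([369.0, 420.0], 0.97)]
pen_cup_mid [([225.0, 350.0], 0.95)]
```

View pics/scene0.png

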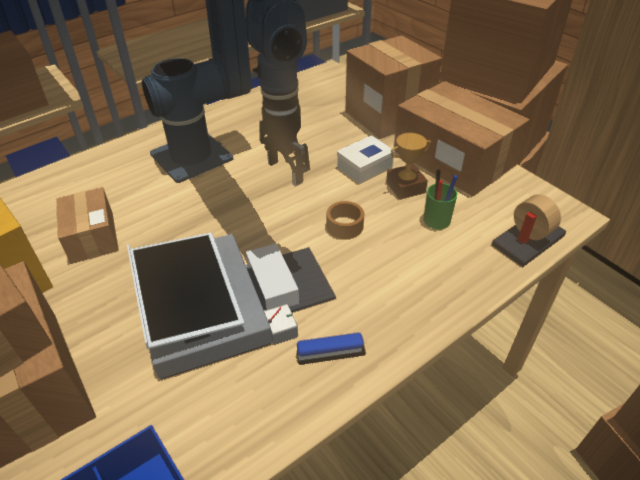

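View pics/side0.png

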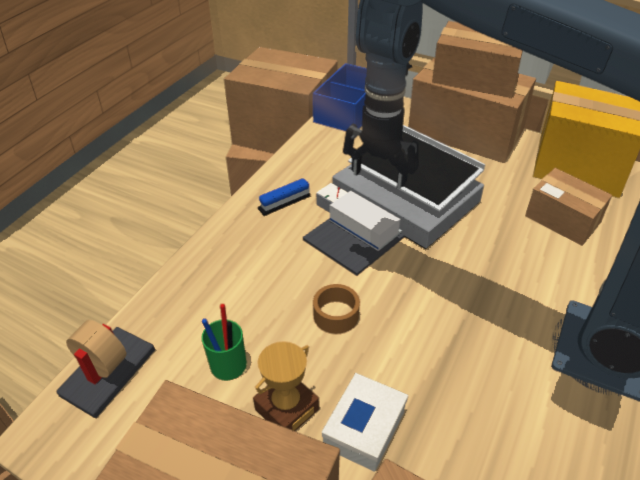

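Scene view: the station is at left, with the shut white cover around (273,278). The base plate's outer corners are at (314,250) and (335,298), and the pod with its needle at (282,320). The side view shows the same plate corners at (358,270) and (304,238), with the cover at (364,219). The bystanders are well clear, the stapler being nearest.

```bash
cat > h.py <<'E'
import numpy as np, cv2
from cell import state, imaging, r, nets
def K(m):
    f=240/np.tan(np.radians(m['fov_y'])/2); return np.array([[f,0,m['cx']],[0,f,m['cy']],[0,0,1]])
def onplane(m,uv,z):
    p=cv2.undistortPoints(np.array(uv,float).reshape(-1,1,2),K(m),np.array(m['dist'])).reshape(-1,2)
    R=np.array(m['R']);c=-R.T@np.array(m['t']); d=np.c_[p,np.ones(len(p))]@R
    return c+d*((z-c[2])/d[:,2])[:,None]
def proj(m,X):
    return cv2.projectPoints(np.array(X,float).reshape(-1,3),cv2.Rodrigues(np.array(m['R']))[0],np.array(m['t'],float),K(m),np.array(m['dist']))[0].reshape(-1,2)
E
python3 - <<'E'
from h import *
a=imaging.camera_model('scene');b=imaging.camera_model('side')
P=onplane(a,[[314,250],[335,298]],.01);Q=onplane(b,[[358,270],[304,238]],.01)
print(P.round(3),Q.round(3))
for A in (P,Q):
    ey=A[1]-A[0];print(np.linalg.norm(ey),np.degrees(np.arctan2(ey[1],ey[0])))
for n,m in (('scene',a),('side',b)):
    for t,z in (('tape_roll_mid',.024),('stapler_mid',.022),('trophy_mid',.075),('white_box_mid',.03),('pen_cup_mid',.048)):
        l=[d['location'] for d in nets.look_for(t,n)[:1]]
        if l: print(n,t,onplane(m,l,z).round(3))
    for d in nets.regions_of('cover_face',n)[:2]:
        g=d['region']; print(n,d['location'],g.sum(),d['confidence'])
wm=imaging.camera_model('wrist');R=np.array(wm['R']);print('wristcam',-R.T@np.array(wm['t']),R.round(2),wm['fov_y'])
E
```

```text
[[ 0.556  0.047  0.01 ]
 [ 0.706 -0.007  0.01 ]] [[ 0.541  0.035  0.01 ]
 [ 0.697 -0.     0.01 ]]
0.15947918426832847 -19.909796990606836
0.16012507005399224 -12.804118798365346
scene tape_roll_mid [[0.517 0.171 0.024]]
scene stapler_mid [[ 0.813 -0.106  0.022]]
scene trophy_mid [[0.525 0.38  0.075]]
scene white_box_mid [[0.368 0.37  0.03 ]]
scene pen_cup_mid [[0.639 0.392 0.048]]
scene [274.2, 276.7] 2184 0.82
scene [183.7, 295.7] 9284 0.63
side tape_roll_mid [[0.537 0.159 0.024]]
side stapler_mid [[ 0.812 -0.087  0.022]]
side trophy_mid [[0.509 0.406 0.075]]
side white_box_mid [[0.363 0.372 0.03 ]]
side pen_cup_mid [[0.661 0.372 0.048]]
side [362.5, 216.3] 2419 0.93
wristcam [0.52460737 0.08076876 0.37394843] [[ 1.   -0.   -0.  ]
 [-0.   -0.95  0.32]
 [-0.   -0.32 -0.95]] 65.62260973084189
```

```bash
python3 - <<'E'
from h import *
im=imaging.get_image('wrist');cv2.imwrite('pics/w0.png',im[:,:,::-1])
E
```

```text
(no output)
```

View pics/w0.png

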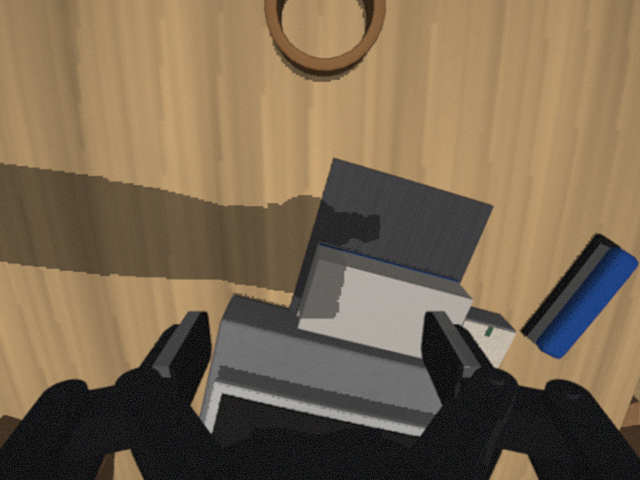

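Wrist view: the plate's corners are at (334,158) and (493,206), the cover's face top edge runs from (321,243) to (472,297), and the housing's corner is at (236,295). The pod's green mark is at (489,330). The tape roll is at (325,25) and the stapler at (580,300).

```bash
python3 - <<'E'
from h import *
from scipy.optimize import least_squares
w=imaging.camera_model('wrist');a=imaging.camera_model('scene');b=imaging.camera_model('side')
obs=[(w,[334,158],[-.2,-.085,.01]),(w,[493,206],[-.2,.085,.01]),(w,[321,243],[-.114,-.076,.062]),(w,[472,297],[-.114,.076,.062]),(w,[236,295],[-.03,-.15,.062]),
(a,[314,250],[-.2,-.085,.01]),(a,[335,298],[-.2,.085,.01]),(b,[358,270],[-.2,-.085,.01]),(b,[304,238],[-.2,.085,.01])]
def T(p,X):
    c,s=np.cos(p[2]),np.sin(p[2]); return np.array([p[0]+c*X[0]-s*X[1],p[1]+s*X[0]+c*X[1],X[2]])
f=lambda p:np.concatenate([proj(m,T(p,X))[0]-u for m,u,X in obs])
s=least_squares(f,[.57,-.172,np.radians(-106)],loss='soft_l1',f_scale=2)
p=s.x;print(p,np.degrees(p[2]));print(f(p).reshape(-1,2).round(1))
for n,X in dict(face=[-.114,0,.045],faceout=[-.196,0,.045],knob=[-.07,0,.034],axis=[.115,0,.082]).items():print(n,T(p,X).round(4))
print(onplane(w,[[321,243],[472,297]],.062).round(4),onplane(w,[[325,30]],.048).round(3))
np.save('p.npy',p)
E
```

```text
[ 0.56272104 -0.16471659 -1.89557204] -108.60827777706314
[[  4.5  -9.2]
 [  3.   -1.2]
 [ -2.    7.4]
 [ -0.7   1.5]
 [-19.7  11.1]
 [ -0.9  -3.2]
 [  2.   -0.9]
 [ -5.4   4.2]
 [ -3.4  -1.8]]
face [ 0.5991 -0.0567  0.045 ]
faceout [0.6253 0.021  0.045 ]
knob [ 0.5851 -0.0984  0.034 ]
axis [ 0.526  -0.2737  0.082 ]
[[ 0.5289 -0.0254  0.062 ]
 [ 0.6716 -0.0794  0.062 ]] [[0.532 0.148 0.048]]
```

```bash
python3 - <<'E'
import cv2
im=cv2.imread('pics/w0.png')[145:405,200:530]
im=cv2.convertScaleAbs(im,alpha=1.4,beta=25)
cv2.imwrite('pics/w0z.png',cv2.resize(im,None,fx=2.3,fy=2.3,interpolation=cv2.INTER_CUBIC))
E
```

```text
(no output)
```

View pics/w0z.png

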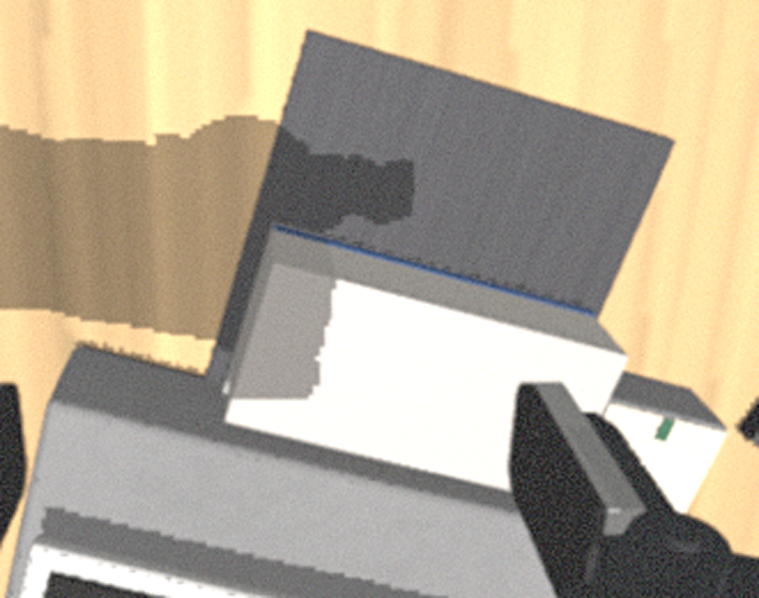

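The crop shows I took the face's bottom edge for its top. The corrected pixels are top edge (319,260)–(473,298.5), bottom edge (319,244)–(460,282), and housing top corner (223,320).

```bash
python3 - <<'E'
from h import *
from scipy.optimize import least_squares
w=imaging.camera_model('wrist');a=imaging.camera_model('scene');b=imaging.camera_model('side')
obs=[(w,[333.9,158],[-.2,-.085,.01]),(w,[492.6,205.9],[-.2,.085,.01]),(w,[319.1,259.8],[-.114,-.076,.062]),(w,[472.6,298.5],[-.114,.076,.062]),(w,[222.6,319.8],[-.03,-.15,.062]),(w,[318.7,243.7],[-.114,-.076,.012]),(w,[459.6,282],[-.114,.076,.012])]
def T(p,X):
    c,s=np.cos(p[2]),np.sin(p[2]); return np.array([p[0]+c*X[0]-s*X[1],p[1]+s*X[0]+c*X[1],X[2]])
f=lambda p:np.concatenate([proj(m,T(p,X))[0]-u for m,u,X in obs])
s=least_squares(f,[.57,-.172,np.radians(-106)],loss='soft_l1',f_scale=2)
p=s.x;print(p,np.degrees(p[2]));print(f(p).reshape(-1,2).round(1))
for n,X in dict(face=[-.114,0,.045],faceout=[-.196,0,.045],knob=[-.07,0,.034],axis=[.115,0,.082]).items():print(n,T(p,X).round(4))
print(onplane(w,[[321,33]],.048).round(3))
np.save('p.npy',p)
E
```

```text
[ 0.57003134 -0.17259837 -1.84233214] -105.55785612661361
[[ 0.1  0.4]
 [ 1.9 -0.7]
 [ 0.2  1. ]
 [ 1.1  2.1]
 [-1.3  0.3]
 [ 0.2 -0.8]
 [-4.3 -3.2]]
face [ 0.6006 -0.0628  0.045 ]
faceout [0.6226 0.0162 0.045 ]
knob [ 0.5888 -0.1052  0.034 ]
axis [ 0.5392 -0.2834  0.082 ]
[[0.528 0.146 0.048]]
```

Call:
apply_moves(
  targets=[
    [0.136,0,0,0,4.4,1.0,-1],
    [0.272,0,0,3,8.8,1.95,-1],
    [0.272,0,0,8,8.8,1.95,-1],
    [0.272,0,0,12.5,8.8,1.95,-1],
    [0.272,0,0,16,8.8,1.95,-1],
    [0.272,0,0,17,8.8,1.95,-1],
    [0.272,0,0,17,8.8,1.95,-1],
    [0.272,0,0,17,8.8,1.95,-1],
  ],
  force=40,
)

```text
clock: 2.45
position: [0.6146, -0.0197, 0.0342]
tcp_rot: [[0.004, 0.963, -0.269], [-0.0, -0.269, -0.963], [-1.0, 0.004, -0.0]]
ft_force: [-0.5, -0.2, 0.7]
opening: -0.0
```

Call:
apply_moves(
  targets=[
    [0,0,0,0,0,2.5,-1],
    [0,0,0,0,0,3.2,-1],
    [0,0,0,0,0,3.6,-1],
    [0,0,0,0,0,3.8,-1],
    [0,0,0,0,0,3.8,-1],
  ],
)

```text
clock: 2.95
position: [0.6034, -0.056, 0.0326]
tcp_rot: [[0.001, 0.963, -0.269], [0.0, -0.269, -0.963], [-1.0, 0.001, -0.0]]
ft_force: [-0.7, -0.3, -0.5]
opening: -0.0
```

```bash
cat > chk.py <<'E'
from h import *
p=np.load('p.npy');s=state();c,n=np.cos(p[2]),np.sin(p[2]);R=np.array([[c,n],[-n,c]])
print(s['clock'],'station xy',(R@(s['position'][:2]-p[:2])).round(4),'z',round(s['position'][2],4),'F(station)',(R@s['ft_force'][:2]).round(1),round(s['ft_force'][2],1),'j',s['joint_pos'].round(1) if hasattr(s['joint_pos'],'round') else s['joint_pos'])
E
python3 chk.py
```

```text
2.95 station xy [-0.1212  0.0009] z 0.0326 F(station) [ 0.5 -0.6] -0.5 j [-11.7  16.2   1.5  75.2   0.   93.9]
```

Call:
apply_moves(
  targets=[
    [0,0,0,0,0,0.3,-1],
    [0,0,0,0,0,0.6,-1],
    [0,0,0,0,0,0.6,-1],
  ],
)

```text
clock: 3.25
position: [0.6018, -0.0616, 0.0325]
tcp_rot: [[0.002, 0.963, -0.268], [0.001, -0.268, -0.963], [-1.0, 0.001, -0.001]]
ft_force: [-0.1, 1.0, 3.4]
opening: -0.007
```

```bash
python3 chk.py
```

```text
3.25 station xy [-0.1155  0.0008] z 0.0325 F(station) [-0.9 -0.4] 3.4 j [-12.2  16.1   1.4  75.2   0.1  93.3]
```

Call:
apply_moves(
  targets=[
    [0,0,0,0,0,0.3,-1],
    [0,0,0,0,0,0.6,-1],
    [0,0,0,0,0,0.6,-1],
  ],
)

```text
clock: 3.55
position: [0.6002, -0.0677, 0.0325]
tcp_rot: [[0.002, 0.963, -0.269], [0.0, -0.269, -0.963], [-1.0, 0.001, -0.001]]
ft_force: [0.1, 4.2, 5.5]
opening: -0.001
```

```bash
python3 chk.py
```

```text
3.55 station xy [-0.1092  0.0009] z 0.0325 F(station) [-4.1 -1. ] 5.5 j [-12.8  15.9   1.2  75.2   0.   92.8]
```

Call:
apply_moves(
  targets=[
    [0,0,0,0,0,0.2,-1],
    [0,0,0,0,0,0.4,-1],
    [0,0,0,0,0,0.4,-1],
  ],
)

```text
clock: 3.85
position: [0.5991, -0.0714, 0.0325]
tcp_rot: [[0.002, 0.963, -0.269], [0.001, -0.269, -0.963], [-1.0, 0.001, -0.001]]
ft_force: [0.7, 3.5, 4.4]
opening: -0.001
```

```bash
python3 chk.py
```

```text
3.85 station xy [-0.1053  0.0009] z 0.0325 F(station) [-3.5 -0.2] 4.4 j [-13.2  15.8   1.1  75.2   0.1  92.4]
```

Call:
apply_moves(
  targets=[
    [0,0,0,0,0,0.2,-1],
    [0,0,0,0,0,0.3,-1],
    [0,0,0,0,0,0.3,-1],
  ],
)

```text
clock: 4.15
position: [0.5983, -0.0742, 0.0325]
tcp_rot: [[0.002, 0.963, -0.269], [0.001, -0.269, -0.963], [-1.0, 0.001, -0.001]]
ft_force: [0.7, 3.6, 5.3]
opening: 0.003
```

```bash
python3 chk.py; python3 - <<'E'
from h import *
im=imaging.get_image('side');cv2.imwrite('pics/s1.png',cv2.resize(im[120:320,250:500,::-1],None,fx=3,fy=3,interpolation=cv2.INTER_CUBIC))
E
```

```text
4.15 station xy [-0.1024  0.0009] z 0.0325 F(station) [-3.7 -0.3] 5.3 j [-13.5  15.8   1.   75.1   0.1  92.1]
```

View pics/s1.png

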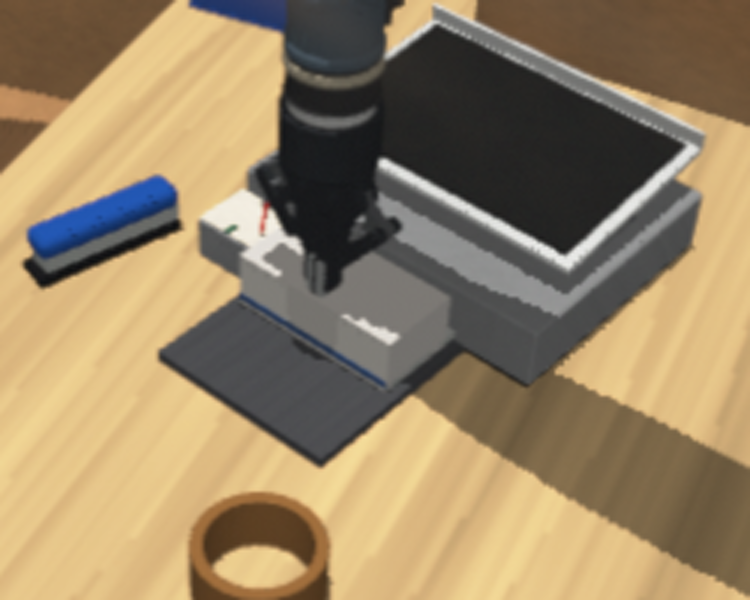

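```bash
python3 - <<'E'
from h import *
b=imaging.camera_model('side');a=imaging.camera_model('scene');s=state();x=s['position']
p=np.load('p.npy');c,n=np.cos(p[2]),np.sin(p[2])
T=lambda X:[p[0]+c*X[0]-n*X[1],p[1]+n*X[0]+c*X[1],X[2]]
g=lambda q:((q-[250,120])*3).round(0).tolist()
print('tcp',g(proj(b,x)), 'tcp at z .062',g(proj(b,[x[0],x[1],.062])))
for X in ([-.2,-.085,.01],[-.2,.085,.01],[-.114,-.076,.062],[-.114,.076,.062],[-.114,-.076,.012],[-.114,.076,.012],[-.03,-.15,.062],[-.03,-.15,0]):print(X,g(proj(b,T(X))))
E
```

```text
tcp [[318.0, 315.0]] tcp at z .062 [[319.0, 287.0]]
[-0.2, -0.085, 0.01] [[318.0, 456.0]]
[-0.2, 0.085, 0.01] [[154.0, 349.0]]
[-0.114, -0.076, 0.062] [[387.0, 341.0]]
[-0.114, 0.076, 0.062] [[237.0, 251.0]]
[-0.114, -0.076, 0.012] [[383.0, 389.0]]
[-0.114, 0.076, 0.012] [[237.0, 299.0]]
[-0.03, -0.15, 0.062] [[534.0, 331.0]]
[-0.03, -0.15, 0] [[524.0, 390.0]]
```

```bash
python3 - <<'E'
from h import *
w=imaging.get_image('wrist');m=imaging.camera_model('wrist');x=state()['position']
print('tcp wrist px',proj(m,x),proj(m,x+[0,0,.03]))
sc=imaging.get_image('scene');a=imaging.camera_model('scene');print('scene',proj(a,x),proj(a,x+[0,0,.03]))
L=cv2.resize(w[180:480,170:570],(400,300));Rr=cv2.resize(sc[210:360,190:390],(400,300))
S=np.hstack([L,Rr]);cv2.imwrite('pics/c1.png',cv2.resize(S,(800,300))[:,:,::-1])
E
```

```text
tcp wrist px [[316.6875581  284.07047091]] [[316.87742105 313.58212764]]
scene [[282.45447019 276.66952145]] [[281.65983063 267.68319737]]
```

View pics/c1.png

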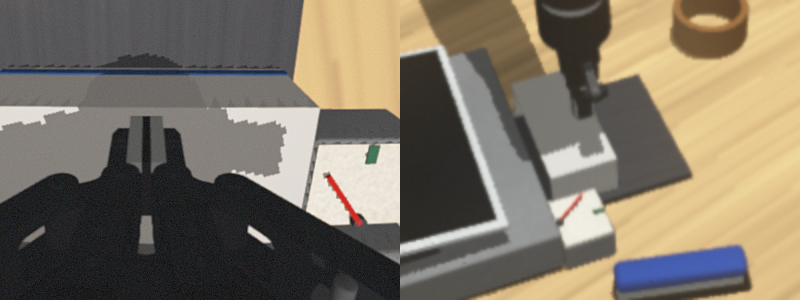

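The tips in the scene view at (281,268) and in the side view at (357,217) show the real fingertips about 28 mm above the reported TCP, so they rode onto the cover's top. The cover is still shut. I'll back off and come down until the tips are really in front of the face, watching the force.

Call:
apply_moves(
  targets=[
    [0,0,0,-1.0,0,0,-1],
    [0,0,0,-1.0,0,-3,-1],
    [0,0,0,-1,0,-6,-1],
    [0,0,0,-0.5,0,-6,-1],
    [0,0,0,0,0,-6,-1],
    [0,0,0,0,0,-6,-1],
  ],
)

```text
clock: 4.9
position: [0.6121, -0.0176, 0.0299]
tcp_rot: [[-0.004, 0.963, -0.269], [-0.001, -0.269, -0.963], [-1.0, -0.003, 0.002]]
ft_force: [0.4, -0.5, -0.3]
opening: 0.002
```

```bash
python3 chk.py; python3 - <<'E'
from h import *
b=imaging.camera_model('side');a=imaging.camera_model('scene');x=state()['position']
A=imaging.get_image('side');B=imaging.get_image('scene')
out=[]
for n,m,im in (('side',b,A),('scene',a,B)):
    q=proj(m,[x,x+[0,0,.03]]);o=np.round(q[0]-[50,60]).astype(int);print(n,((q-o)*4).round())
    out.append(cv2.resize(im[o[1]:o[1]+100,o[0]:o[0]+100],None,fx=4,fy=4,interpolation=cv2.INTER_CUBIC))
cv2.imwrite('pics/c2.png',np.hstack(out)[:,:,::-1])
E
```

```text
4.9 station xy [-0.1606 -0.001 ] z 0.0299 F(station) [0.4 0.5] -0.3 j [-7.9 17.6  2.9 75.5 -0.1 97.8]
side [[200. 239.]
 [201. 201.]]
scene [[200. 239.]
 [199. 203.]]
```

View pics/c2.png

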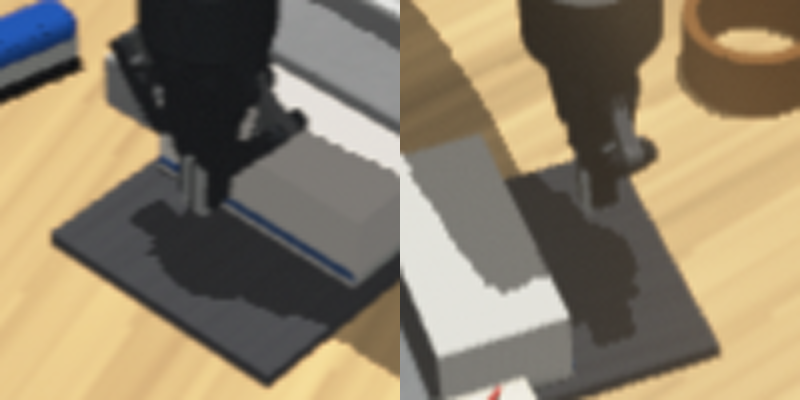

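In both views the tips show about 20 mm above the reported TCP (side (200,213) and scene (590,215), against a projected row of 239). I'll go 22 mm lower.

Call:
apply_moves(
  targets=[
    [0,0,0,1.0,0,0,-1],
    [0,0,0,1.8,0,0,-1],
    [0,0,0,2.2,0,0,-1],
    [0,0,0,2.2,0,0,-1],
  ],
)

```text
clock: 5.4
position: [0.6126, -0.0166, 0.0081]
tcp_rot: [[-0.003, 0.963, -0.269], [0.0, -0.269, -0.963], [-1.0, -0.003, 0.0]]
ft_force: [0.0, 0.3, -0.8]
opening: 0.001
```

```bash
python3 chk.py
```

```text
5.4 station xy [-0.1617 -0.0009] z 0.0081 F(station) [-0.3 -0. ] -0.8 j [-7.8 18.3  1.3 73.1 -0.  97.8]
```

Call:
apply_moves(
  targets=[
    [0,0,0,0,0,2.5,-1],
    [0,0,0,0,0,3.4,-1],
    [0,0,0,0,0,3.8,-1],
    [0,0,0,0,0,4.1,-1],
    [0,0,0,0,0,4.3,-1],
    [0,0,0,0,0,4.3,-1],
  ],
)

```text
clock: 6.0
position: [0.6032, -0.055, 0.0099]
tcp_rot: [[0.002, 0.964, -0.267], [0.006, -0.267, -0.964], [-1.0, 0.0, -0.006]]
ft_force: [2.1, 6.6, -0.7]
opening: 0.001
```

```bash
python3 chk.py
```

```text
6.0 station xy [-0.1222  0.0004] z 0.0099 F(station) [-6.9  0.2] -0.7 j [-11.7  16.9  -0.2  72.8   0.4  93.8]
```

Call:
apply_moves(
  targets=[
    [0,0,0,0,0,0.4,-1],
    [0,0,0,0,0,0.7,-1],
    [0,0,0,0,0,0.7,-1],
  ],
)

```text
clock: 6.3
position: [0.6018, -0.0599, 0.01]
tcp_rot: [[0.003, 0.964, -0.266], [0.009, -0.266, -0.964], [-1.0, 0.0, -0.01]]
ft_force: [2.4, 9.2, -1.6]
opening: 0.0
```

```bash
python3 chk.py
```

```text
6.3 station xy [-0.1171  0.0003] z 0.01 F(station) [-9.5 -0.2] -1.6 j [-12.4  16.8  -0.4  72.8   0.6  93.1]
```

Call:
apply_moves(
  targets=[
    [0,0,0,0,0,0.3,-1],
    [0,0,0,0,0,0.6,-1],
    [0,0,0,0,0,0.6,-1],
  ],
)

```text
clock: 6.6
position: [0.6018, -0.0596, 0.0101]
tcp_rot: [[0.007, 0.965, -0.263], [0.021, -0.263, -0.965], [-1.0, 0.001, -0.022]]
ft_force: [6.0, 20.5, -1.3]
opening: 0.0
```

```bash
python3 chk.py
```

```text
6.6 station xy [-0.1174  0.0003] z 0.0101 F(station) [-21.4   0.3] -1.3 j [-12.7  16.6  -0.6  72.7   1.2  92.5]
```

The cover is at its hard stop (21 N). Now I'll let it spring out.

Call:
apply_moves(
  targets=[
    [0,0,0,0,0,-3,-1],
    [0,0,0,0,0,-7,-1],
    [0,0,0,0,0,-11.5,-1],
    [0,0,0,0,0,-12.5,-1],
    [0,0,0,-5,0,-12.5,-1],
    [0,0,0,-10,0,-12.5,-1],
    [0,0,0,-15,0,-12.5,1],
    [0,0,0,-17,0,-9,1],
  ],
)

```text
clock: 7.4
position: [0.6261, 0.0186, 0.1867]
tcp_rot: [[0.011, 0.965, -0.264], [0.001, -0.264, -0.965], [-1.0, 0.01, -0.003]]
ft_force: [1.4, 0.2, 0.2]
opening: 0.331
```

```bash
python3 chk.py; python3 - <<'E'
from h import *
im=imaging.get_image('wrist');cv2.imwrite('pics/w2.png',im[:,:,::-1])
print([(d['location'],d['confidence']) for d in nets.look_for('knob_mid','wrist')])
E
```

```text
7.4 station xy [-0.1993  0.0028] z 0.1867 F(station) [-0.5  1.3] 0.2 j [-4.500e+00  1.740e+01  2.060e+01  9.260e+01  1.000e-01  1.008e+02]
[([311.4, 333.9], 0.66)]
```

View pics/w2.png

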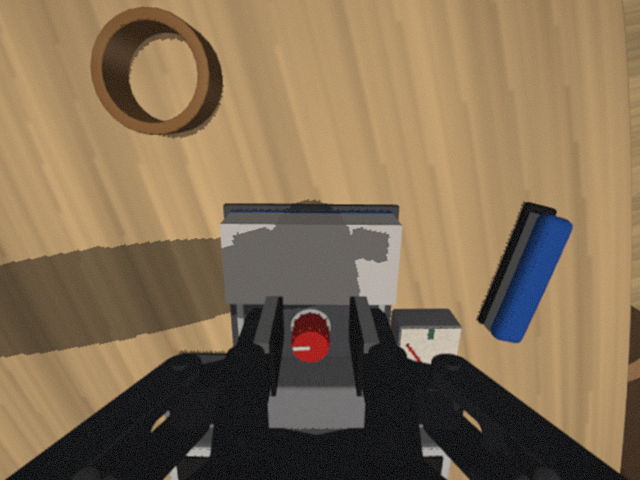

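The cover is out and the knob's red top shows at (310,347), with its white mark pointing left at (300,348). The needle tip is at (408,346) and the green mark at (431,334).

```bash
python3 - <<'E'
from h import *
m=imaging.camera_model('wrist');p=np.load('p.npy');c,n=np.cos(p[2]),np.sin(p[2]);R=np.array([[c,n],[-n,c]])
S=lambda uv,z:(R@(onplane(m,uv,z)[:,:2]-p[:2]).T).T.round(4)
print('knob top c, pointer ends',S([[310.5,347],[295,349],[310,348]],.052)); print('needle tip, on-needle, mark',S([[407.5,345],[420,359],[431,334]],.042))
a=imaging.camera_model('scene');im=cv2.imread('pics/scene0.png')
w=cv2.imread('pics/scene0.png').astype(int);mask=(w[:,:,2]>150)&(w[:,:,1]<90)&(w[:,:,0]<90);ys,xs=np.nonzero(mask[295:345,255:305]);uv=np.c_[xs+255,ys+295];print(len(uv))
q=S.__call__ if 0 else (R@(onplane(a,uv,.042)[:,:2]-p[:2]).T).T
v=np.linalg.svd(q-q.mean(0))[2][0];print('needle scene dir',v,np.degrees(np.arctan2(v[1],v[0])),q.min(0),q.max(0))
print('tool now',R@(state()['position'][:2]-p[:2]),'tool z in station',R@state()['tcp_rot'][:2,2])
E
```

```text
knob top c, pointer ends [[-0.0633 -0.0011]
 [-0.0612 -0.0161]
 [-0.0622 -0.0016]]
needle tip, on-needle, mark [[-0.0572  0.096 ]
 [-0.04    0.1104]
 [-0.0695  0.1186]]
3
needle scene dir [0.79642447 0.60473801] 37.20999152690199 [-0.05745865  0.09708822] [-0.04261877  0.10821279]
tool now [-0.19322866  0.00366931] tool z in station [ 0.99999276 -0.00374785]
```

Call:
apply_moves(
  targets=[
    [-0.14,0,0,0,0,4,0.4],
    [-0.28,0,0,0,-0.3,8,0.4],
    [-0.436,0,0,0,-0.45,12.3,0.4],
    [-0.436,0,0,3,-0.45,12.3,0.4],
    [-0.436,0,0,6,-0.45,12.3,0.4],
    [-0.436,0,0,9,-0.45,12.3,0.4],
    [-0.436,0,0,9,-0.45,12.3,0.4],
    [-0.436,0,0,9,-0.45,12.3,0.4],
  ],
)

```text
clock: 8.3
position: [0.5844, -0.1008, 0.0886]
tcp_rot: [[-0.003, 0.987, 0.163], [0.001, 0.163, -0.987], [-1.0, -0.003, -0.001]]
ft_force: [-0.4, -0.5, 1.0]
opening: 0.7
```

```bash
python3 chk.py; python3 - <<'E'
from h import *
im=imaging.get_image('wrist');m=imaging.camera_model('wrist');cv2.imwrite('pics/w3.png',im[:,:,::-1])
print('expected tcp-axis knob top px',proj(m,np.r_[state()['position'][:2],.052]))
print([(d['location'],d['confidence']) for d in nets.look_for('knob_mid','wrist')])
i=im.astype(int);k=(i[:,:,0]>110)&(i[:,:,1]<60)&(i[:,:,2]<60);n,l,st,ce=cv2.connectedComponentsWithStats(k.astype(np.uint8))
for j in range(1,n):
    if st[j,4]>30:print(st[j],ce[j])
E
```

```text
8.3 station xy [-0.073  -0.0054] z 0.0886 F(station) [ 0.6 -0.3] 1.0 j [-16.3  13.3   4.5  81.4  -0.   64.3]
expected tcp-axis knob top px [[316.8946794 257.2362064]]
[([319.2, 250.7], 0.96), ([56.0, 402.7], 0.17)]
[ 294  239   55   51 1195] [321.92468619 263.76066946]
[448 322   6  34 109] [450.58715596 338.29357798]
```

View pics/w3.png

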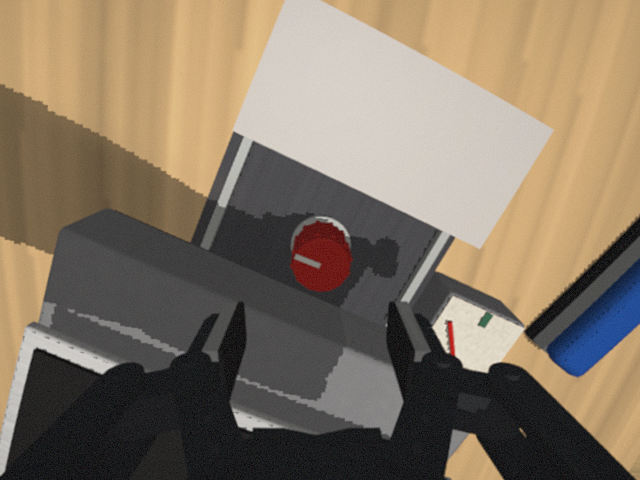

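The knob's top centre is at (322,262) with its pointer toward (307,261). The needle's visible part runs from (449,322) to (453,355), and the green mark is at (486,319).

```bash
python3 - <<'E'
from h import *
m=imaging.camera_model('wrist');s=state();p=np.load('p.npy');c,n=np.cos(p[2]),np.sin(p[2]);R=np.array([[c,n],[-n,c]])
X=onplane(m,[[322,262]],.052)[0];print('knob',X,R@(X[:2]-p[:2]),'now',s['position'],'shift tool cm',(s['tcp_rot'].T@(X-s['position'])*100).round(2))
N=onplane(m,[[449,322],[453,355],[486,319]],.042);d=R@(N[0]-N[1])[:2];print('needle deg from -x (neg=ccw)',np.degrees(np.arctan2(d[1],-d[0])), (R@(N[:,:2]-p[:2]).T).T.round(3))
q=onplane(m,[[296,259],[320,266]],.052);d=R@(q[0]-q[1])[:2];print('knob pointer',np.degrees(np.arctan2(d[1],-d[0])))
E
```

```text
knob [ 0.59048586 -0.10437276  0.052     ] [-0.07121196  0.00140619] now [ 0.58674266 -0.10136323  0.09161386] shift tool cm [3.96 0.31 0.35]
needle deg from -x (neg=ccw) -38.09346999527224 [[-0.064  0.101]
 [-0.042  0.119]
 [-0.077  0.124]]
knob pointer -97.4360934109779
```

Call:
apply_moves(
  targets=[
    [0,0,0,0.5,0.3,0.35,0.4],
    [0,0,0,3.5,0.3,0.35,0.4],
    [0,0,0,6,0.3,0.35,0.4],
    [0,0,0,8,0.3,0.35,0.4],
    [0,0,0,9,0.3,0.35,0.4],
    [0,0,0,9,0.3,0.35,0.4],
    [0,0,0,9,0.3,0.35,0.4],
  ],
)

```text
clock: 9.1
position: [0.5902, -0.1044, 0.001]
tcp_rot: [[0.002, 0.987, 0.163], [-0.001, 0.163, -0.987], [-1.0, 0.002, 0.001]]
ft_force: [0.5, -0.2, 0.4]
opening: 0.702
```

```bash
python3 chk.py
```

```text
9.1 station xy [-0.0711  0.0011] z 0.001 F(station) [0.1 0.5] 0.4 j [-16.4  16.3  -2.   71.5  -0.   64.2]
```

Call:
apply_moves(
  targets=[
    [0,0,0,0,0,0,-1],
    [0,0,0,0,0,0,-1],
    [0,0,0,0,0,0,-1],
    [0,0,0,0,0,0,-1],
    [0,0,0,0,0,0,-1],
  ],
  force=25,
)

```text
clock: 9.6
position: [0.5881, -0.105, 0.0019]
tcp_rot: [[-0.001, 0.987, 0.163], [-0.002, 0.163, -0.987], [-1.0, -0.002, 0.002]]
ft_force: [-6.1, -1.3, 4.9]
opening: 0.413
```

Call:
apply_moves(
  targets=[
    [0.14,0,0,0,0,0,-1],
    [0.28,0,0,0,0,0,-1],
    [0.42,0,0,0,0,0,-1],
    [0.56,0,0,0,0,0,-1],
    [0.7,0,0,0,0,0,-1],
    [0.84,0,0,0,0,0,-1],
    [0.873,0,0,0,0,0,-1],
    [0.873,0,0,0,0,0,-1],
  ],
)

```text
clock: 10.4
position: [0.5878, -0.1049, 0.0019]
tcp_rot: [[-0.002, 0.758, -0.652], [-0.002, -0.652, -0.758], [-1.0, -0.0, 0.003]]
ft_force: [-6.1, -0.7, 7.2]
opening: 0.411
```

```bash
python3 chk.py
```

```text
10.4 station xy [-0.07  -0.001] z 0.0019 F(station) [ 2.3 -5.6] 7.2 j [-1.650e+01  1.620e+01 -2.000e+00  7.180e+01 -1.000e-01  1.142e+02]
```

Call:
apply_moves(
  targets=[
    [0,0,0,-0.2,-0.14,0.19,0.4],
    [0,0,0,-0.2,-0.14,0.19,0.4],
    [0,0,0,-0.2,-0.14,0.19,0.4],
    [-0.2,0,0,-0.2,-0.14,0.19,0.4],
    [-0.4,0,0,-0.2,-0.14,0.19,0.4],
    [-0.6,0,0,-0.2,-0.14,0.19,0.4],
    [-0.75,0,0,-0.2,-0.14,0.19,0.4],
    [-0.82,0,0,-0.2,-0.14,0.19,0.4],
  ],
)

```text
clock: 11.2
position: [0.5871, -0.1045, 0.0017]
tcp_rot: [[0.0, 0.999, 0.047], [0.0, 0.047, -0.999], [-1.0, 0.001, -0.0]]
ft_force: [-0.6, 0.8, -0.1]
opening: 0.699
```

Call:
apply_moves(
  targets=[
    [0,0,0,0,0,0,-1],
    [0,0,0,0,0,0,-1],
    [0,0,0,0,0,0,-1],
    [0,0,0,0,0,0,-1],
    [0,0,0,0,0,0,-1],
  ],
)

```text
clock: 11.7
position: [0.588, -0.1045, 0.0021]
tcp_rot: [[0.002, 0.999, 0.04], [0.0, 0.04, -0.999], [-1.0, 0.002, -0.0]]
ft_force: [3.5, 0.7, -1.1]
opening: 0.41
```

```bash
python3 chk.py;python3 -c "
from h import *
print(state()['tcp_rot'].round(3),state()['opening'])"
```

```text
11.7 station xy [-0.0704 -0.001 ] z 0.0021 F(station) [-1.6  3.2] -1.1 j [-16.5  16.   -2.3  71.6   0.   71.1]
[[ 0.002  0.999  0.04 ]
 [ 0.     0.04  -0.999]
 [-1.     0.002 -0.   ]] 0.40967202051322127
```

Call:
apply_moves(
  targets=[
    [0.14,0,0,0,0,0,-1],
    [0.28,0,0,0,0,0,-1],
    [0.42,0,0,0,0,0,-1],
    [0.56,0,0,0,0,0,-1],
    [0.7,0,0,0,0,0,-1],
    [0.8,0,0,0,0,0,-1],
    [0.8,0,0,0,0,0,-1],
    [0.8,0,0,0,0,0,-1],
  ],
)

```text
clock: 12.5
position: [0.588, -0.1046, 0.0021]
tcp_rot: [[0.002, 0.727, -0.687], [0.0, -0.687, -0.727], [-1.0, 0.002, -0.002]]
ft_force: [5.6, 0.3, -1.4]
opening: 0.411
```

Call:
apply_moves(
  targets=[
    [0,0,0,0,0,0,0.4],
    [0,0,0,0,0,0,0.4],
    [0,0,0,0,0,0,0.4],
    [0,0,0,-3,0,0,0.4],
    [0,0,0,-6,0,0,0.4],
    [0,0,0,-10,0,0,0.4],
    [-0.15,0,0,-13,0,0,0.4],
    [-0.3,0,0,-13,0,-3,0.4],
  ],
)

```text
clock: 13.3
position: [0.6092, -0.086, 0.1388]
tcp_rot: [[0.008, 0.898, -0.441], [-0.004, -0.441, -0.898], [-1.0, 0.01, 0.0]]
ft_force: [1.2, 0.3, 0.5]
opening: 0.699
```

Call:
apply_moves(
  targets=[
    [-0.12,0,0,0,0,-3,-1],
    [-0.12,0,0,0,0,-5,-1],
    [-0.12,0,0,0,0,-5,-1],
    [-0.12,0,0,0,0,-5,-1],
  ],
)

```text
clock: 13.7
position: [0.6289, -0.0381, 0.1313]
tcp_rot: [[-0.002, 0.943, -0.332], [-0.001, -0.332, -0.943], [-1.0, -0.001, 0.001]]
ft_force: [-0.6, 0.2, -0.9]
opening: 0.021
```

```bash
python3 chk.py; python3 - <<'E'
from h import *
im=imaging.get_image('wrist');m=imaging.camera_model('wrist');cv2.imwrite('pics/w4.png',im[:,:,::-1])
import pickle;pickle.dump(m,open('w4.pkl','wb'))
i=im.astype(int);k=(i[:,:,0]>110)&(i[:,:,1]<60)&(i[:,:,2]<60);n,l,st,ce=cv2.connectedComponentsWithStats(k.astype(np.uint8))
for j in range(1,n):
    if st[j,4]>30:print(st[j],ce[j])
print('pos',state()['position'],state()['tcp_rot'].round(3).tolist())
E
```

```text
13.7 station xy [-0.1454  0.0207] z 0.1313 F(station) [-0.1 -0.7] -0.9 j [-9.5 18.4 15.6 87.2 -0.1 99.8]
[442 311   7  44 127] [445.22047244 333.17322835]
pos [ 0.62887571 -0.03856955  0.13134455] [[-0.001, 0.943, -0.333], [-0.001, -0.333, -0.943], [-1.0, -0.001, 0.001]]
```

View pics/w4.png

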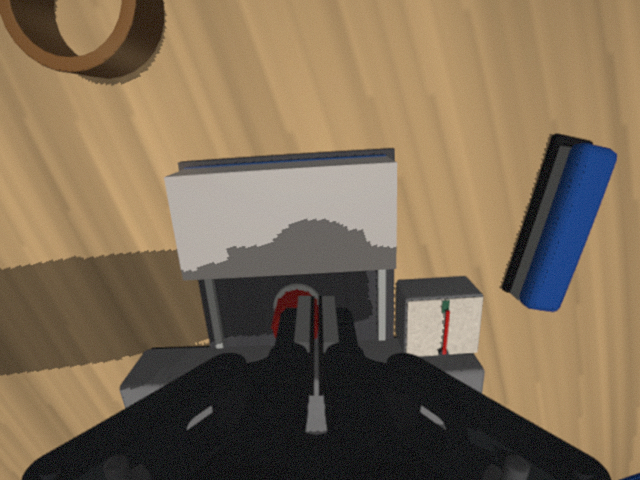

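The needle runs from (445,352) to its tip at (447,311), on the green mark at (446,303), so the platform is level. Next I'll check the angle in numbers and get ready to push the cover in.

```bash
python3 - <<'E'
from h import *
import pickle
m=pickle.load(open('w4.pkl','rb'));p=np.load('p.npy');c,n=np.cos(p[2]),np.sin(p[2]);R=np.array([[c,n],[-n,c]])
N=onplane(m,[[447,311],[445,352]],.042);d=R@(N[0]-N[1])[:2];a=np.arctan2(d[1],-d[0]);print('needle rad',a,'lean',a/8)
E
```

```text
needle rad -0.011539916151952058 lean -0.0014424895189940072
```

Call:
apply_moves(
  targets=[
    [0,0,0,0,-1.2,-4.5,-1],
    [-0.067,0,0,0,-2.7,-9.3,-1],
    [-0.067,0,0,4,-2.7,-9.3,-1],
    [-0.067,0,0,8,-2.7,-9.3,-1],
    [-0.067,0,0,11,-2.7,-9.3,-1],
    [-0.067,0,0,12,-2.7,-9.3,-1],
    [-0.067,0,0,12,-2.7,-9.3,-1],
    [-0.067,0,0,12,-2.7,-9.3,-1],
  ],
)

```text
clock: 14.55
position: [0.6362, 0.0579, 0.0135]
tcp_rot: [[0.002, 0.963, -0.27], [-0.0, -0.27, -0.963], [-1.0, 0.002, -0.0]]
ft_force: [0.5, 0.0, 1.1]
opening: -0.002
```

```bash
python3 chk.py
```

```text
14.55 station xy [-0.2398  0.0019] z 0.0135 F(station) [-0.2  0.5] 1.1 j [ -0.8  21.5   6.   74.3  -0.  104.8]
```

Call:
apply_moves(
  targets=[
    [0,0,0,0,-0.1,3,-1],
    [0,0,0,0,-0.1,5,-1],
    [0,0,0,0,-0.1,7,-1],
    [0,0,0,0,-0.1,9,-1],
    [0,0,0,0,-0.1,10.5,-1],
    [0,0,0,0,-0.1,11.5,-1],
    [0,0,0,0,-0.1,12.2,-1],
    [0,0,0,0,-0.1,12.6,-1],
  ],
)

```text
clock: 15.35
position: [0.6028, -0.0599, 0.0152]
tcp_rot: [[0.006, 0.964, -0.268], [0.006, -0.268, -0.964], [-1.0, 0.004, -0.008]]
ft_force: [0.8, 8.0, -0.8]
opening: 0.001
```

Call:
apply_moves(
  targets=[
    [0,0,0,0,0,0.4,-1],
    [0,0,0,0,0,0.7,-1],
    [0,0,0,0,0,0.7,-1],
  ],
)

```text
clock: 15.65
position: [0.6027, -0.06, 0.0154]
tcp_rot: [[0.01, 0.965, -0.264], [0.019, -0.264, -0.964], [-1.0, 0.005, -0.021]]
ft_force: [4.2, 20.0, -1.2]
opening: -0.002
```

```bash
python3 chk.py
```

```text
15.65 station xy [-0.1173  0.0013] z 0.0154 F(station) [-20.4  -1.3] -1.2 j [-12.7  16.3  -0.3  73.    1.2  92.6]
```

The cover is at its stop (-0.117, 20 N). I'll retreat straight back, lift and look.

Call:
apply_moves(
  targets=[
    [0,0,0,0,0,-1.5,-1],
    [0,0,0,0,0,-4,-1],
    [0,0,0,0,0,-8,-1],
    [0,0,0,0,0,-11.5,-1],
    [0,0,0,-5,0,-11.5,-1],
    [0,0,0,-10,0,-11.5,-1],
    [0,0,0,-13,0,-11.5,-1],
    [0,0,0,-13,0,-11.5,-1],
  ],
)

```text
clock: 16.45
position: [0.635, 0.0412, 0.1529]
tcp_rot: [[0.018, 0.963, -0.269], [-0.001, -0.269, -0.963], [-1.0, 0.018, -0.004]]
ft_force: [0.6, -0.2, 0.6]
opening: -0.001
```

```bash
python3 chk.py; python3 - <<'E'
from h import *
A=imaging.get_image('wrist');B=imaging.get_image('side')
m=imaging.camera_model('wrist');p=np.load('p.npy');c,n=np.cos(p[2]),np.sin(p[2])
T=lambda X:[p[0]+c*X[0]-n*X[1],p[1]+n*X[0]+c*X[1],X[2]]
for x in (-.114,-.196):print(x,proj(m,[T([x,-.076,.062]),T([x,.076,.062])]).round().tolist(),proj(imaging.camera_model('side'),[T([x,-.076,.062]),T([x,.076,.062])]).round().tolist())
cv2.imwrite('pics/end.png',np.hstack([cv2.resize(A,(400,300)),cv2.resize(B[110:335,230:530],(400,300))])[:,:,::-1])
E
```

```text
16.45 station xy [-0.2233  0.0052] z 0.1529 F(station) [0.1 0.7] 0.6 j [ -2.3  18.   17.5  88.4  -0.  103.3]
-0.114 [[221.0, 361.0], [406.0, 360.0]] [[379.0, 234.0], [329.0, 204.0]]
-0.196 [[211.0, 269.0], [415.0, 268.0]] [[355.0, 253.0], [305.0, 221.0]]
```

View pics/end.png

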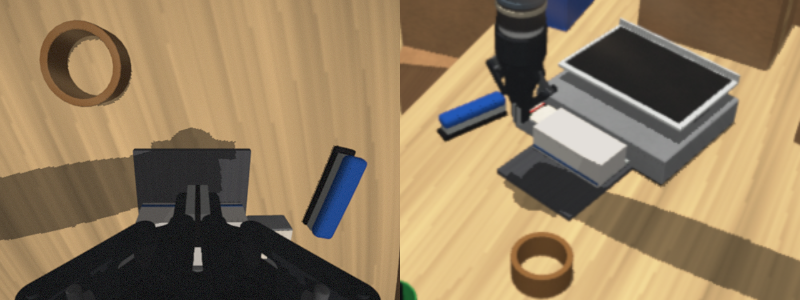

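The cover's near top corner is at (598,165) in the side crop. A latched cover should show there at (599,165), so it is shut. The tape roll and stapler are where they were, and the gripper is clear.

```bash
python3 -c "
from cell import r
print(r.sign_off())"
```

```text
the job is handed in; nothing more can be done
None
```

The job is done and handed in at about 16.5 s of the 72 s allowed. I pushed the cover in to its stop and it sprang out. I then turned the red knob about 96° clockwise in two strokes and let go. Last, I pushed the cover back in to its stop (20 N) and backed away.

**Last checks**
- **Level:** with the cover out, the needle read -0.012 rad, which is a lean of about 0.0014 rad (limit 0.0175). I did not read the needle again after shutting the cover.
- **Cover:** the final side picture shows the face where a latched cover should be, and it stayed there after I let go.
- **Bystanders:** the tape roll and stapler stand where they were. I did not check the trophy, white box and pen cup again, but the arm never went near them.

**What went wrong or disagreed**
- **Fingertips:** the real fingertips sat about 20 mm higher than the reported tool position. On the first try they slid onto the top of the cover with about 5 N and did not move it. I backed off, went lower and carried on.
- **Knob position:** one early picture put the knob about 7 mm off because the arm was still moving. The next one agreed with the expected place to about 2 mm.

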